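Turn the raffle display to bring the main prize to the front

TASK

On the raffle table, turn the wooden display turntable by pushing round its scalloped rim with the fingertips until the main prize, the amber jar with the red lid and gold bow, stands at the front, squarely behind the price card, and leave it at rest there. Touch none of the prizes, upset or pick up nothing, and leave the price card and the goods around the turntable where they are.

Things in the scene. Friction and masses are not known exactly. Their poses are not given: they have to be found in the camera images.
- turntable: Display turntable fixed on the table. Origin: on its turning axis at table height, z up. A fixed round foot 216 mm across carries a beech tray that turns about the vertical axis. The tray is 24 mm thick: underside 34 mm, top 58 mm above the table, flat, no lip. The five prizes stand loose on it about 86 mm from the axis, none beyond 130 mm, and ride round with it.
- tray_top (a point): Centre of the tray's top; turns with the tray, x axis through the middle of one lobe. Rim: a disc of radius 150 mm with six equal rounded lobes every 60 degrees, reaching to radius 175 mm, each about 92 mm wide (sides 17 degrees either way of its middle). The hollows between are 70 mm wide: a fingertip lowered into one, beside the disc, can push a lobe's side.
- tray (a joint): Angle of the tray on its foot, rad, growing anticlockwise seen from above; at 0 the middle of one lobe lies along turntable's own x axis. Turns either way, no stop within a full turn. Bearing friction about 0.05 N m: pushed slowly, it stops within a few degrees of the push ending.
- price_card: Loose price card marking the display's front: cream card 80 mm wide in a beech block 34 x 90 x 20 mm, 70 mm high in all, 245 mm from the turntable's axis on the robot's side. Origin: underside centre of the block; its +x axis points at the turntable's axis, z up. Squarely behind the card means on the line from here to the axis, on the card's side of the axis.
- prize_jar: The main prize: round amber glass jar 56 mm across with cream label, red lid and a gold bow on top, 69 mm high with the bow. Origin: underside centre, z up. Starts on the tray, away from the front, about 45 to 150 degrees round to either side.
- plain_jar: Like the main prize but with a white lid and no bow: amber jar 56 mm across, 54 mm high. On the tray, not to be touched. Origin: underside centre.
- tea_tin: Blue round tin, 60 mm across, 58 mm high, on the tray, at the front at the start; not to be touched. Origin: underside centre.
- succulent: Small green succulent in a terracotta pot 60 mm across, 63 mm high in all, on the tray; not to be touched. Origin: underside centre.
- candle: Cream pillar candle on a glass foot 58 mm across, 58 mm high with the wick, on the tray; not to be touched. Origin: underside centre.
- gift_box: Purple gift box with gold bands, 116 x 116 x 68 mm, loose on the table to the left; to be left alone. Origin: underside centre.
- ticket_roll: Pink ring-shaped roll of raffle tickets, 90 mm across, 40 mm high, loose on the table to the right; to be left alone. Origin: underside centre.
- cookbook: Red book lying flat, 170 x 120 x 24 mm, loose on the table to the right; to be left alone. Origin: underside centre.

How it is judged:
By the outcome, as a careful person would: the job done as asked, in the order asked, and still so for the second after the job is handed in, with the robot touching nothing.
It also fails if it takes over 69 s, if anything falls off the work surface, if the arm or the gripper's body presses on something with over 40 N, if the wrist force passes 120 N, or if a joint passes its speed limit or range.

ROBOT

A 6-joint arm with a two-finger parallel gripper is mounted at the origin on the work surface. World frame = base frame: x ahead of the robot, y to its left, z up, the work surface at z = 0. Lengths are in m, angles in rad, forces in N, time in s.
With the tool pointing down it reaches from about 0.3 to 0.95 m from the base axis. Payload 3.1 kg.
Tool frame: the origin (TCP) lies midway between the tips of the shut fingers; the grasp point (between the pads) lies 19 mm behind it (r.hold_point_z is the distance from the TCP to the grasp point, in m); z points along the fingers, y is the line along which they close (so a half turn about z gives the same grasp; the last joint's range is limited). The gripper opens to 85 mm and grips with 20 to 120 N. Pads are 22 mm wide; open, the fingers measure 114 mm over their backs; the gripper's body (76 mm by 85 mm) begins 54 mm behind the grasp point. The pads swing forward as they close: fully open they stand 13 mm farther back than shut.
Start: joints at [1.187, 0.308, 1.634, -0, 1.2, -0.07], TCP at [0.193, 0.594, 0.231] pointing down, gripper open.
Joint ranges: [-3.06, 3.06], [-0.79, 1.96], [0.05, 2.63], [-1.19, 4.34], [0.05, 2.64], [-2.94, 2.94]. Speed limits (rad/s): [2.79, 2.79, 3.14, 3.14, 3.14, 3.14].

INTERFACE

Orientations are given as a unit quaternion [x, y, z, w].
In Python, from workcell import r, hand, vision, workorder, finder gives the robot as it stands. Calls block until the motion is done:
- r.goto(position, orientation): joint-space move of the TCP to a pose.
- r.line_to(position, speed=0.15, ori=None, force_limit=None): straight line of the TCP; ori=None keeps the orientation; speed is the mean speed in m/s. With force_limit (N) it stops when the force on the tool has changed by that much, and returns True; else False.
- r.set_joints(angles): joint-space move.
- hand.command_gripper(opening, squeeze=None): finger opening in m; squeeze is the grip in N (None keeps the last); returns when the fingers have stopped.
- r.wait(seconds).
- r.ik(position, orientation): joint angles nearest the present ones, or None.
- r.get_state(): the state.
- vision.snapshot(name): name is "side" or "top" or "wrist"; returns the picture (384x512x3 uint8, blue, green, red); there is no depth.
- vision.get_calibration(name): a dict with "K" (3x3 intrinsics, pixels), "dist" ([k1, k2, p1, p2, k3] as OpenCV has them; the pictures are not rectified), "eye" and "orientation" of the camera in the world; the wrist camera has in their place "T_tool_cam" (4x4, takes a point from camera to tool coordinates, whose origin is the TCP and whose axes are the flange's). Camera axes: x right, y up, looking along -z (the intrinsics and any distortion apply to the point x, -y, -z); pixel columns grow to the right and rows downward; lengths in m; the calibration is good to about 2 mm. A picture is of the moment at which its call begins: read the wrist's pose just before it. get_calibration takes no time and is no camera call.
A pose or a line that the arm cannot do raises r.Unreachable and nothing moves.
- workorder.finish_job(): hands the job in; it is judged then, once.
Trained networks look in the newest picture that a camera, given by its name, has taken for a name from the list of things; names that differ only in an ending like _2 or _b are one class to them, and where a whole thing is asked for, a point or a joint stands for the part that bears it (a point fixed in the world has none). Each returns a list of dicts, best first, with "p" (0 to 1); they miss things now and then, are a little off and sometimes report something else, mostly with a low value. They report only what shows in the picture. A call takes as long as a camera call.
- finder.find_in(target, camera): "location" ([x, y, z] in m, in world coordinates, good to about 4 mm: the middle of the surface that is visible of it).
The state is a dict: "t": time; "joints": joint angles; "qd": joint speeds; "joint_efforts": joint torques, N m; "tool_pos": TCP position; "tcp_rot": TCP orientation; "force": force on the tool from outside, world axes, zero at the start; "moment": the same for the moment, N m; "grip_width": finger opening in m; "gripper_force": force on a finger pad.
Only numpy, scipy, OpenCV 4.12 (cv2) and the standard library are available. Lean on these libraries where they do the work, as an engineer would, in place of code of your own. Each camera call takes 0.05 s, during which the arm holds its last target. There are 200 camera calls.

## Working session

There is one attempt and no reset: what is moved stays moved. The work goes in short steps, each a Python script; the robot and the scene stay as the last script left them, time stands still between calls to the robot, and variables do not carry over. Pictures are saved under pics/ and viewed, at most 10 in all, crops included, and the job is handed in when it is done.

```bash
mkdir -p pics; python3 - <<'E'
from workcell import r, hand, vision, workorder, finder
import cv2, numpy as np
for c in ("top","side"):
    im=vision.snapshot(c); cv2.imwrite(f"pics/{c}0.png",im)
    k=vision.get_calibration(c); print(c,k["eye"],k["orientation"],np.array(k["K"]).tolist(),k["dist"])
    for n in "turntable tray_top price_card prize_jar plain_jar tea_tin succulent candle gift_box ticket_roll cookbook".split():
        print(n,[(np.round(d["location"],3).tolist(),round(d["p"],2)) for d in finder.find_in(n,c)[:2]])
print(r.get_state()["t"])
E
```

```text
top [ 0.36096786 -0.02415125  1.31326077] [-0.05562207  0.03862875  0.70945311 -0.70149148] [[451.5424309172986, 0.0, 253.10126416449447], [0.0, 451.5424309172986, 189.1928303308784], [0.0, 0.0, 1.0]] [-0.17747575  0.          0.          0.          0.        ]
turntable [([0.636, -0.002, 0.052], 0.68)]
tray_top [([0.638, -0.004, 0.058], 0.95), ([0.548, 0.018, 0.116], 0.6)]
price_card []
prize_jar [([0.583, -0.067, 0.115], 0.67)]
plain_jar [([0.697, 0.052, 0.109], 0.55), ([0.616, 0.09, 0.1], 0.49)]
tea_tin [([0.547, 0.02, 0.116], 0.63)]
succulent [([0.619, 0.091, 0.099], 0.58)]
candle [([0.672, -0.065, 0.106], 0.63)]
gift_box [([0.584, 0.42, 0.066], 0.87)]
ticket_roll [([0.422, -0.418, 0.038], 0.68)]
cookbook [([0.646, -0.427, 0.025], 0.72)]
side [-0.18631431 -0.76569029  0.82485117] [ 0.42558131 -0.17943511 -0.33640776  0.82067863] [[378.380392764652, 0.0, 257.084620850551], [0.0, 378.380392764652, 194.29765737109363], [0.0, 0.0, 1.0]] [0.00727707 0.         0.         0.         0.        ]
turntable [([0.594, -0.035, 0.057], 0.64)]
tray_top [([0.594, -0.043, 0.056], 0.75)]
price_card [([0.389, 0.009, 0.021], 0.84)]
prize_jar [([0.581, -0.085, 0.094], 0.65)]
plain_jar [([0.695, 0.033, 0.095], 0.52)]
tea_tin []
succulent [([0.617, 0.086, 0.102], 0.61)]
candle [([0.657, -0.079, 0.091], 0.85), ([0.695, 0.038, 0.093], 0.71)]
gift_box [([0.575, 0.394, 0.065], 0.74)]
ticket_roll [([0.412, -0.433, 0.037], 0.58)]
cookbook [([0.635, -0.442, 0.025], 0.65), ([0.579, 0.393, 0.063], 0.2)]
1.2
```

View pics/top0.png

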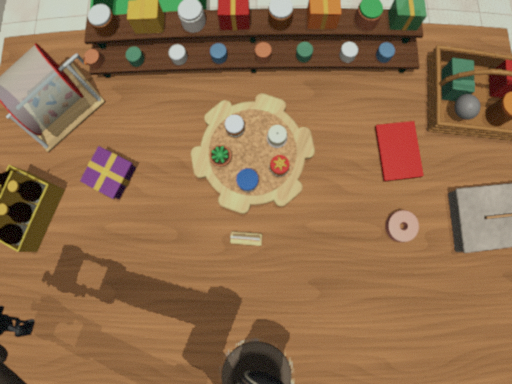

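View pics/side0.png

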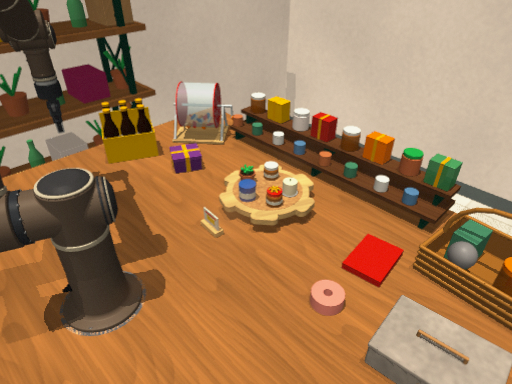

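The top view shows the turntable around pixel (252,154), with the red-lided jar with the bow at (280,165), the blue tin at the front (248,180) and the card at (246,239). The side view agrees. The jar therefore needs about 50° clockwise. Next I'll fit the tray centre and lobe phase.

```bash
cat > m.py <<'E'
import cv2, numpy as np
from scipy.spatial.transform import Rotation as R
from scipy.optimize import minimize
from workcell import r, hand, vision, workorder, finder
X0,X1,Y0,Y1=0.35,0.85,-0.25,0.25
def rect(im,z,c="top"):
    k=vision.get_calibration(c); K=np.array(k["K"]); Rm=R.from_quat(k["orientation"]).as_matrix()
    xs=np.arange(X1,X0,-.001); ys=np.arange(Y1,Y0,-.001)
    gx,gy=np.meshgrid(xs,ys,indexing="ij")
    p=np.stack([gx,gy,np.full_like(gx,z)],-1).reshape(-1,3)-k["eye"]
    p=(p@Rm)*[1,-1,-1]
    uv=cv2.projectPoints(p,np.zeros(3),np.zeros(3),K,np.array(k["dist"]))[0].reshape(gx.shape+(2,)).astype(np.float32)
    return cv2.remap(im,uv,None,cv2.INTER_LINEAR),gx,gy
def tray_mask(im):
    a,gx,gy=rect(im,.058); h=cv2.cvtColor(a,cv2.COLOR_BGR2HSV)
    return cv2.inRange(h,(15,60,170),(32,190,255))>0,gx,gy,a
def rim(az,ph):
    d=np.abs((az-ph+np.pi/6)%(np.pi/3)-np.pi/6)
    return .150+.025*np.clip((np.radians(17)+.03-d)/.06,0,1)
def fit(im,c0=(.638,-.003)):
    m,gx,gy,a=tray_mask(im)
    def cost(p):
        dx,dy=gx-p[0],gy-p[1]; rr=np.hypot(dx,dy); s=rim(np.arctan2(dy,dx),p[2])
        pred=1/(1+np.exp((rr-s)/.002)); w=(rr>.142)&(rr<.195)
        return np.mean(np.abs(pred-m)[w])
    best=min((cost([*c0,t]),t) for t in np.arange(0,np.pi/3,.05))
    o=minimize(cost,[*c0,best[1]],method="Nelder-Mead",options=dict(initial_simplex=[[*c0,best[1]],[c0[0]+.006,c0[1],best[1]],[c0[0],c0[1]+.006,best[1]],[*c0,best[1]+.1]]))
    return o.x,o.fun
def red(im,c):
    a,gx,gy=rect(im,.112); h=cv2.cvtColor(a,cv2.COLOR_BGR2HSV)
    m=((h[...,0]<8)|(h[...,0]>172))&(h[...,1]>170)&(h[...,2]>90)&(np.hypot(gx-c[0],gy-c[1])<.13)
    m=cv2.morphologyEx(m.astype(np.uint8),cv2.MORPH_OPEN,np.ones((5,5)))
    pts=np.argwhere(m)[:,::-1].astype(np.int32)
    (u,v),rad=cv2.minEnclosingCircle(pts)
    return X1-v*.001,Y1-u*.001,rad
E
python3 - <<'E'
from m import *
im=cv2.imread("pics/top0.png")
p,f=fit(im); print("tray",p,np.degrees(p[2]),f)
j=red(im,p); print("jar",j,np.degrees(np.arctan2(j[1]-p[1],j[0]-p[0])),np.hypot(j[0]-p[0],j[1]-p[1]))
m,gx,gy,a=tray_mask(im)
b,_,_=rect(im,.020); 
def px(x,y): return int(round((Y1-y)*1000)),int(round((X1-x)*1000))
for t in np.arange(0,2*np.pi,.02):
    s=rim(t,p[2]); cv2.circle(a,px(p[0]+s*np.cos(t),p[1]+s*np.sin(t)),1,(255,0,0),-1)
cv2.circle(a,px(*p[:2]),3,(255,0,0),-1)
crop=cv2.resize(b[390:500,180:330],None,fx=2,fy=2)
a[:220//2*1,:][0:1]=0
o=np.zeros((500,800,3),np.uint8); o[:,:500]=a; o[:220,500:800]=crop; o[230:480,500:750]=cv2.resize(m.astype(np.uint8)*255,(250,250))[...,None]
cv2.imwrite("pics/fit0.png",o)
E
```

```text
tray [0.63935077 0.0074196  0.69605431] 39.88097410696002 0.09995319321902654
jar (0.5887727355957031, -0.06764544677734374, 24.684202194213867) -123.97167133659387 0.09051463656702005
```

View pics/fit0.png

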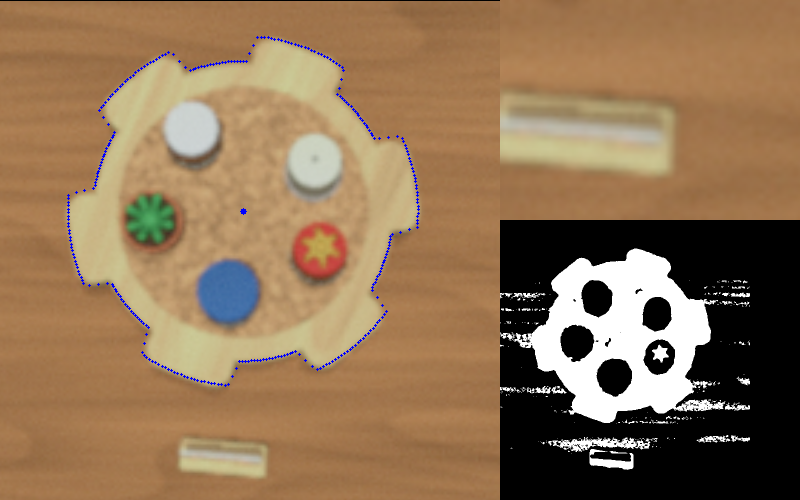

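```bash
cat >> m.py <<'E'
def proj(P,c):
    k=vision.get_calibration(c); Rm=R.from_quat(k["orientation"]).as_matrix()
    p=((np.atleast_2d(P)-k["eye"])@Rm)*[1,-1,-1]
    return cv2.projectPoints(p,np.zeros(3),np.zeros(3),np.array(k["K"]),np.array(k["dist"]))[0].reshape(-1,2)
E
python3 - <<'E'
from m import *
im=cv2.imread("pics/side0.png"); im=cv2.resize(im,None,fx=4,fy=4,interpolation=cv2.INTER_CUBIC)
c=np.array([.6394,.0074]); ph=.696
t=np.arange(0,2*np.pi,.03); s=rim(t,ph)
P=[(c[0]+a*np.cos(b),c[1]+a*np.sin(b),.058) for a,b in zip(s,t)]
P+=[(.5888+.025*np.cos(b),-.0676+.025*np.sin(b),.112) for b in t[::8]]
d=c-np.array([.393,.027]);d/=np.linalg.norm(d);n=np.array([-d[1],d[0]])
P+=[(*(np.array([.393,.027])+u*d+v*n),.02) for u in(-.017,.017) for v in np.linspace(-.045,.045,9)]
for q in proj(P,"side"): cv2.circle(im,tuple(np.round(q*4+1.5).astype(int)),2,(255,0,0),-1)
cv2.imwrite("pics/side_ov.png",im[580:1000,740:1300])
E
```

```text
(no output)
```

View pics/side_ov.png

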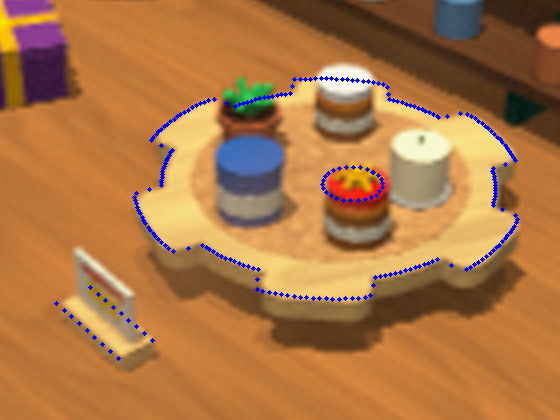

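The overlay matches the tray, lid and card block in the side view, and the card-to-axis distance comes out at 247 mm against the given 245. The front is at azimuth 175.5° and the jar at 236°, so it needs about −60°. I'll push from the hollow at 310°, stop short, then check.

```bash
cat >> m.py <<'E'
C=np.array([.6394,.0074])
def pose(az,z,rad=.166,tilt=12,sg=1):
    a=np.radians(az); s,c=np.sin(np.radians(tilt)),np.cos(np.radians(tilt))
    er=np.array([np.cos(a),np.sin(a),0]); et=sg*np.array([-np.sin(a),np.cos(a),0])
    zt=-s*er-np.array([0,0,c]); 
    return [*(C+rad*er[:2]),z],R.from_matrix(np.stack([np.cross(et,zt),et,zt],1)).as_quat()
def arc(a0,a1,z=.036,speed=.035,sg=1,step=10):
    n=max(1,int(np.ceil(abs(a1-a0)/step)))
    for a in np.linspace(a0,a1,n+1)[1:]:
        p,q=pose(a,z,sg=sg)
        if r.line_to(p,speed=speed,ori=q,force_limit=25): print("force stop",a,r.get_state()["force"]); return a
def look(name):
    im=vision.snapshot("top"); cv2.imwrite(f"pics/{name}.png",im)
    p,f=fit(im,C); j=red(im,C); az=np.degrees(np.arctan2(j[1]-C[1],j[0]-C[0]))%360
    print("tray",p[:2],np.degrees(p[2])%60,f,"jar",j,az,"t",r.get_state()["t"]); return az
E
python3 - <<'E'
from m import *
for sg in(1,-1):
    for az,z in((310,.25),(310,.036),(275,.036),(240,.036),(240,.25)):
        j=r.ik(*pose(az,z,sg=sg)); print(sg,az,z,None if j is None else np.round(j,2))
E
```

```text
1 310 0.25 [-0.27  0.66  1.1   0.12  1.55 -0.98]
1 310 0.036 [-0.27  0.85  1.22  0.13  1.24 -1.02]
1 275 0.036 [-0.39  0.67  1.55  0.22  1.03 -0.6 ]
1 240 0.036 [-0.43  0.46  1.91  0.3   0.78 -0.12]
1 240 0.25 [-0.43  0.17  1.78  0.23  1.18  0.01]
-1 310 0.25 [-0.27  0.66  1.1   0.12  1.55  2.16]
-1 310 0.036 [-0.27  0.85  1.22  0.13  1.24  2.13]
-1 275 0.036 [-0.39  0.67  1.55  0.22  1.03  2.54]
-1 240 0.036 None
-1 240 0.25 None
```

```bash
python3 - <<'E'
from m import *
hand.command_gripper(0.0)
s=r.get_state(); p=np.array(s["tool_pos"]); r.line_to([p[0],p[1],.32],speed=.2)
r.goto(*pose(310,.25)); 
print(r.get_state()["t"])
print("touch",r.line_to(pose(310,.09)[0],speed=.15),r.line_to(pose(310,.036)[0],speed=.06,force_limit=10))
arc(310,252); print(np.round(r.get_state()["force"],2))
look("a1")
E
```

```text
5.7417
touch False False
[ 0.2  -0.6  -0.95]
tray [0.64151029 0.00862557] 49.21512976873688 0.3861931601930535 jar (0.85, 0.25, 0.0) 49.038894601542395 t 13.7583
```

View pics/a1.png

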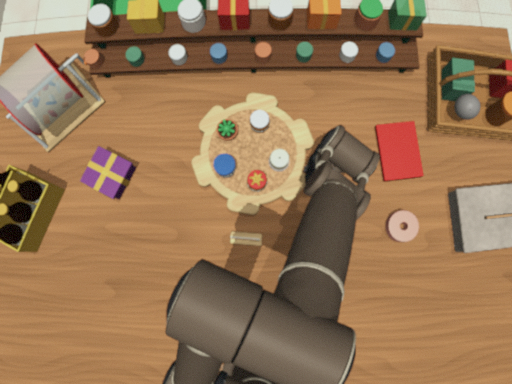

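The jar has ridden round to pixel (257,180), just short of the front. Everything else is in place and only the colour threshold failed.

```bash
python3 - <<'E'
from m import *
for n in("top0","a1"):
    im=cv2.imread(f"pics/{n}.png"); h=cv2.cvtColor(im,cv2.COLOR_BGR2HSV)
    y,x=(165,280) if n=="top0" else (180,257)
    print(h[y-5:y+9:3,x-6:x+8:3].reshape(-1,3).tolist()); print(h[125,232:240:4].tolist(),h[205,242].tolist(), h[172,205].tolist(),h[260,200].tolist())
E
sed -i 's/>170)&(h\[...,2\]>90)/>150)\&(h[...,2]>60)/; s/MORPH_OPEN,np.ones((5,5))/MORPH_OPEN,np.ones((3,3))/' m.py
python3 -c "
from m import *
for n in('top0','a1'):
    im=cv2.imread(f'pics/{n}.png'); j=red(im,C); print(j,np.degrees(np.arctan2(j[1]-C[1],j[0]-C[0]))%360)"
```

```text
[[11, 168, 185], [15, 162, 192], [23, 144, 191], [22, 156, 188], [3, 176, 188], [5, 176, 190], [23, 146, 189], [23, 144, 197], [20, 151, 194], [2, 172, 197], [10, 169, 184], [19, 152, 185], [23, 146, 190], [11, 171, 179], [11, 170, 185], [4, 174, 192], [1, 170, 199], [16, 166, 178], [2, 168, 197], [1, 172, 190], [7, 167, 130], [1, 173, 180], [1, 172, 185], [3, 180, 169], [14, 104, 127]]
[[90, 7, 208], [90, 7, 209]] [23, 81, 202] [25, 78, 203] [15, 139, 156]
[[4, 174, 211], [18, 151, 210], [20, 143, 207], [22, 148, 196], [1, 170, 211], [19, 157, 193], [24, 135, 208], [22, 145, 210], [21, 143, 205], [6, 165, 204], [3, 170, 207], [22, 141, 204], [25, 140, 201], [9, 158, 204], [6, 165, 195], [11, 155, 211], [5, 166, 203], [11, 158, 206], [6, 165, 199], [2, 165, 206], [6, 171, 154], [2, 168, 202], [2, 163, 210], [3, 173, 193], [9, 144, 126]]
[[66, 138, 170], [11, 133, 177]] [20, 88, 209] [26, 68, 216] [15, 127, 94]
(0.5898709716796875, -0.06754840087890623, 26.267850875854492) 236.54160916665046
(0.5489965820312499, -0.0058830413818359295, 26.32741355895996) 188.35870286852474
```

```bash
python3 - <<'E'
from m import *
T=np.degrees(np.arctan2(.027-C[1],.393-C[0])); print("target",T)
arc(252,241,speed=.025,step=5.5); r.wait(.3)
a=look("a2"); d=a-T; print(d)
if 0.5<d<4: arc(241,241-d+.2,speed=.015); r.wait(.3); look("a3")
E
```

```text
target 175.4519575908746
tray [0.6409682  0.00799476] 38.390707384143255 0.37142532926534 jar (0.5486094970703125, 0.011292739868164064, 26.47344970703125) 177.54488592631907 t 15.675
2.092928335444469
tray [0.6406564  0.00786439] 36.46766107358872 0.3713134034097604 jar (0.5487156982421875, 0.013999999999999985, 26.30344009399414) 175.8373547509457 t 16.5417
```

```bash
python3 - <<'E'
from m import *
arc(239.1,245,speed=.05); p,q=pose(245,.2); r.line_to(p,speed=.15)
r.set_joints([-1.3,*r.get_state()["joints"][1:]]); r.wait(.3)
look("a4")
im=cv2.imread("pics/a4.png")
b,gx,gy=rect(im,.02); b0,_,_=rect(cv2.imread("pics/top0.png"),.02)
a,_,_=rect(im,.112)
cv2.line(a,(int((Y1-C[1])*1000),int((X1-C[0])*1000)),(223,457),(255,0,0),1)
cv2.imwrite("pics/end.png",np.hstack([a[:,:400],np.vstack([cv2.resize(x[390:500,150:300],None,fx=2,fy=2) for x in(b0,b)]+[np.zeros((60,300,3),np.uint8)])]))
E
```

```text
tray [0.64004485 0.00694499] 36.77775105266178 0.16080735731752674 jar (0.548867462158203, 0.01431079101562499, 26.485807418823242) 175.634798727414 t 20.4167
```

View pics/end.png

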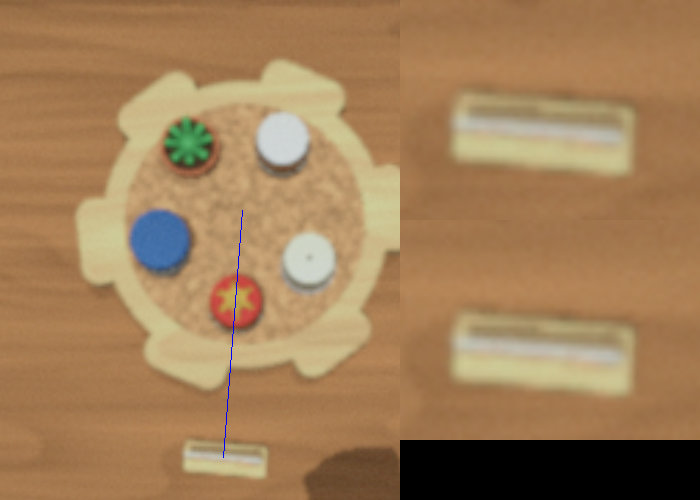

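View pics/a4.png

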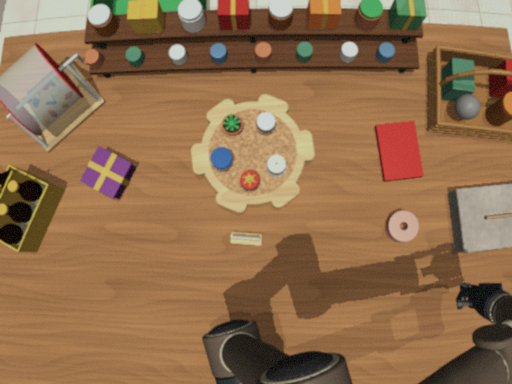

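The jar at (249,180) lies on the line from the card to the axis to within about 1°. The card and the other goods have not moved, and the arm is clear, so I'm handing in.

```bash
python3 -c "
from workcell import workorder
print(workorder.finish_job())"
```

```text
the job is handed in; nothing more can be done
None
```

I turned the tray about 61° clockwise, and the main prize jar now stands at rest behind the price card, within about 1° of square; the card and other goods look unmoved in the final picture, and I handed the job in at about 20 s.

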